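# Hold the recessed reset of a scanning microscope's console

### The arm

A 6-joint arm with a two-finger parallel gripper is mounted at the origin on the work surface. World frame = base frame: x ahead of the robot, y to its left, z up, the work surface at z = 0. Lengths are in m, angles in degrees, forces in N, time in s.
With the tool pointing down it reaches from about 0.4 to 0.825 m from the base axis. Payload 7 kg.
Tool frame: the origin (TCP) lies midway between the tips of the shut fingers; the grasp point (between the pads) lies 19 mm behind it; z points along the fingers, y is the direction in which the jaws open and shut (so a half turn about z gives the same grasp; the last joint's range is limited). The gripper opens to 88 mm and grips with 3 to 60 N. Pads are 19 mm wide; open, the fingers measure 130 mm over their backs; the gripper's body (78 mm by 193 mm) begins 47 mm behind the grasp point.
Start: joints at [-55.285, 20.546, 0.682, 0, -70.136, -16.507], TCP at [0.211, -0.641, 0.227] pointing down, gripper open.
Joint ranges: [-176.03, 176.03], [-82.01, 121.73], [-58.28, 71.71], [-173.87, 95.51], [-174.79, -0.11], [-173.66, 173.66]. Speed limits (degrees/s): [136.94, 136.94, 172.46, 180, 180, 180].

### API

Orientations are given as a 3x3 rotation matrix whose columns are the frame's x, y, z axes.
In Python, from rig import robot gives the robot as it stands. Calls block until the motion is done:
- robot.goto(position, orientation): joint-space move of the TCP to a pose.
- robot.servo_line(position, ori=None, speed=0.15): straight line of the TCP; ori=None keeps the orientation; speed is the mean speed in m/s.
- robot.movej(angles): joint-space move.
- robot.move_gripper(opening): opening from 0.0 (shut) to 1.0 (fully open); the grip force is fixed at half the most; returns when the fingers have stopped.
- robot.dwell(seconds).
- robot.ik(position, orientation): joint angles nearest the present ones, or None.
- robot.grab_frame(name): name is "side" or "top" or "wrist"; returns (picture, depth): 420x560x3 uint8, red, green, blue; 420x560 float32, m along the optical axis (not along the pixel's ray), 0 where there is no reading.
- robot.camera_info(name): a dict with "vfov" (degrees; the focal length in pixels is half the picture's height over the tangent of half this angle, whatever the lens; pixels are square), "cx", "cy" (the principal point, pixels), "view" (4x4, takes a point from world to camera coordinates); the wrist camera has in their place "T_tool_cam" (4x4, takes a point from camera to tool coordinates, whose origin is the TCP and whose axes are the flange's). Camera axes: x right, y down, z forward; pixel columns grow to the right and rows downward; lengths in m; the calibration is good to about 2 mm. A picture is of the moment at which its call begins: read the wrist's pose just before it. camera_info takes no time and is no camera call.
A pose or a line that the arm cannot do raises robot.Unreachable and nothing moves.
- robot.job_done(): hands the job in, once; it reports no verdict.
Readings, each from a call of its own:
- robot.read_t(): time.
- robot.read_qpos(): joint angles.
- robot.read_qvel(): joint speeds.
- robot.read_effort(): joint torques, N m.
- robot.read_position(): TCP position.
- robot.read_tcp_rot(): TCP orientation.
- robot.read_force(): force on the tool from outside, world axes, zero at the start.
- robot.read_ft_torque(): the same for the moment, N m.
- robot.read_grip_width(): opening from 0.0 (shut) to 1.0 (fully open).
Only numpy, scipy, OpenCV 4.12 (cv2) and the standard library are available. Lean on these libraries where they do the work, as an engineer would, in place of code of your own. Each camera call takes 0.05 s, during which the arm holds its last target.

### The job

The microscope's console has locked up in mid-scan and needs a hard reset: on the console press the red stop key, then the white head-retract key, then the yellow laser-off key, one at a time and each fully down, keeping off the green start key. Then, with the orange-handled stylus from the tool rack held in the gripper, reach through the round guard hole in the console's top and push the recessed reset button fully down, and finish while still holding it down with the stylus. Leave the other two tools, the spare objective and the wafer tray where they stand.

Things in the scene. Friction and masses are not known exactly. Their poses are not given: they have to be found in the camera images.
- console: dark grey console fixed to the bench, left or right of centre (rack on the other side), yaw within 0.3 rad: 160 (x) by 232 (y) by 52 mm high, side cheeks 55. Origin: centre of underside, front -x. On its flat top, own x, y in mm: red key (-48,-28), white (0,-28), yellow (0,-76), green (-48,-76), guard hole (52,-52), black joystick (-33,55) 49 mm tall, flat display (48,55)
- stop_key (a joint): 0 released, grows to 0.004 m fully down: travel of the red key (stop scan). Square push key, cap 20 x 20 mm, standing 11 mm above the console's top face; it moves straight down. A spring returns it: 1.2 N starts it, 4 N holds it fully down at 4 mm
- stop_key_top (a point): centre of the top face of the red key (z = 63 mm when released)
- retract_key (a joint): 0 released, grows to 0.004 m fully down: travel of the white key (retract head). Square push key, cap 20 x 20 mm, standing 11 mm above the console's top face; it moves straight down. A spring returns it: 1.2 N starts it, 4 N holds it fully down at 4 mm
- retract_key_top (a point): centre of the top face of the white key (z = 63 mm when released)
- laser_key (a joint): 0 released, grows to 0.004 m fully down: travel of the yellow key (laser off). Square push key, cap 20 x 20 mm, standing 11 mm above the console's top face; it moves straight down. A spring returns it: 1.2 N starts it, 4 N holds it fully down at 4 mm
- laser_key_top (a point): centre of the top face of the yellow key (z = 63 mm when released)
- start_key (a joint): 0 released, grows to 0.004 m fully down: travel of the green key (start scan, not to be pressed). Square push key, cap 20 x 20 mm, standing 11 mm above the console's top face; it moves straight down. A spring returns it: 1.2 N starts it, 4 N holds it fully down at 4 mm
- start_key_top (a point): centre of the top face of the green key (z = 63 mm when released)
- reset_hole (a point): centre of the mouth of the round guard hole, level with the console's top face (z = 52 mm), ringed in steel; the hole is vertical, 16 mm in diameter, straight, unchamfered for contact
- reset_button (a joint): 0 released, grows to 0.005 m fully down: travel of the reset button, a white plunger 14 mm in diameter inside the guard hole, its top 14 mm below the hole's mouth when released. A spring returns it: 1.5 N starts it, 5 N holds it fully down at 5 mm
- rack: aluminium tool rack fixed to the bench, yaw within 0.4 rad: block 50 mm (its x) by 180 mm (its y) by 50 mm high, origin at the centre of its underside. Three vertical holes 8 mm wide, 46 mm deep along its y, at y = -60, 0, +60 mm; a tool stands upright in each, which in which varies
- stylus: the stylus, upright in the rack: orange round handle 14 mm thick, 75 mm long, over a steel shank 5 mm thick, 42 mm long, with a round tip; 3 mm end cap; 25 to 50 g. Origin at the very tip, z from tip to handle. The handle's lower end rests on the rack's top, so the tip is 8 mm and the handle 50 to 125 mm above the bench; 42 mm straight up frees it, 120 mm clears its neighbours
- stylus_tip (a point): the very tip of the stylus (same as its origin)
- stylus_grip (a point): point on the stylus's axis 84 mm above the tip, 42 mm above the handle's lower end and 33 mm below its upper end: a good place to grip; the free direction for the fingers is across the rack (they close along the rack's x)
- hexdriver: black-handled hex driver in the rack, same handle and length as the stylus, shank 4 mm; to be left in place. Origin at its tip
- screwdriver: blue-handled screwdriver in the rack, same handle and length as the stylus, shank 6 mm; to be left in place. Origin at its tip
- objective: spare microscope objective, bright metal with a light-blue ring, 33 mm in diameter and 46 mm high, standing loose on the bench between console and rack; to be left in place. Origin: centre of its underside
- wafer_tray: round black tray with a silvery wafer in it, 122 mm across and 12 mm high, lying loose on the bench beyond the console and rack; to be left in place. Origin: centre of its underside

How it is judged:
By the outcome, as a careful person would: the job done as asked, in the order asked, and still so for the second after the job is handed in, while the arm keeps its last pose, push and grip.
It also fails if it takes over 58 s, if anything falls off the work surface, if the arm or the gripper's body presses on something with over 40 N, if the wrist force passes 120 N, or if a joint passes its speed limit or range.

## Working session

There is one attempt and no reset: what is moved stays moved. The work goes in short steps, each a Python script; the robot and the scene stay as the last script left them, time stands still between calls to the robot, and variables do not carry over. Pictures are saved under pics/ and viewed, and the job is handed in when it is done.

```bash
ls; mkdir -p pics
python3 - <<'E'
from rig import robot
import cv2,numpy as np
for n in ("side","top","wrist"):
    p,d=robot.grab_frame(n); cv2.imwrite(f"pics/{n}0.png",p[:,:,::-1]); np.savez(f"pics/{n}0.npz",p=p,d=d)
    print(n,robot.camera_info(n))
print(robot.read_t(),robot.read_tcp_rot(),robot.read_grip_width())
E
```

```text
pics
side {'vfov': 57.264754441383246, 'cx': 277.41318016169004, 'cy': 212.11934265062098, 'view': array([[ 0.82614726, -0.56341034, -0.00703439, -0.50608436],
       [-0.35124252, -0.50519643, -0.78829263,  0.29540142],
       [ 0.44057847,  0.65371657, -0.61526031,  0.45860921],
       [ 0.        ,  0.        ,  0.        ,  1.        ]])}
top {'vfov': 54.09432969276365, 'cx': 285.72017924272745, 'cy': 200.8761514684406, 'view': array([[-0.0200406 , -0.99960066,  0.01992225,  0.0100967 ],
       [-0.99096145,  0.01721593, -0.13303764,  0.64726976],
       [ 0.13264153, -0.02240833, -0.99091074,  0.77520144],
       [ 0.        ,  0.        ,  0.        ,  1.        ]])}
wrist {'vfov': 62.63522288518041, 'cx': 273.1788633038862, 'cy': 207.20228543235174, 'T_tool_cam': array([[-1.86336867e-03, -9.65481713e-01, -2.60464180e-01,
         7.12536955e-02],
       [ 9.99998242e-01, -1.85342022e-03, -2.83808943e-04,
        -5.46607440e-04],
       [-2.08737233e-04, -2.60464251e-01,  9.65483470e-01,
        -1.59618779e-01],
       [ 0.00000000e+00,  0.00000000e+00,  0.00000000e+00,
         1.00000000e+00]])}
0.15 [[-9.49945389e-01 -3.12415532e-01 -5.41030191e-04]
 [-3.12415964e-01  9.49944691e-01  1.16156520e-03]
 [ 1.51057748e-04  1.27244998e-03 -9.99999179e-01]] 0.9976937537435281
```

View pics/top0.png

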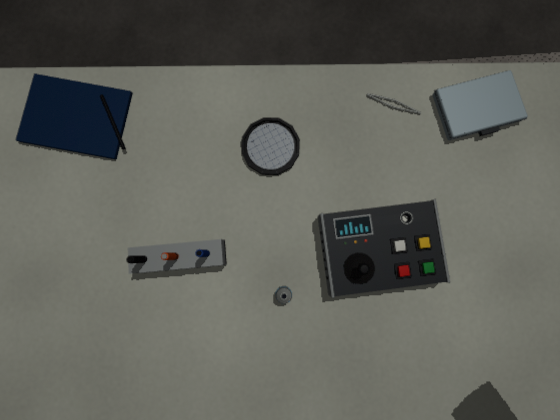

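View pics/side0.png

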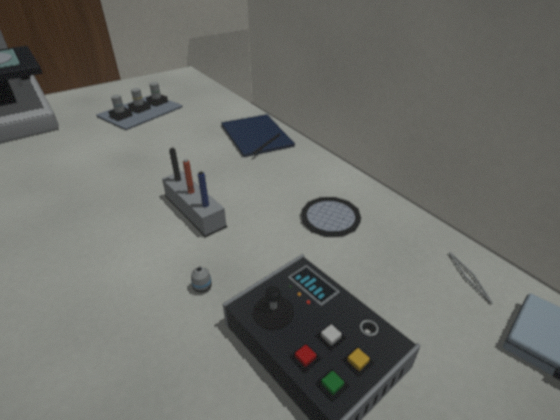

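View pics/wrist0.png

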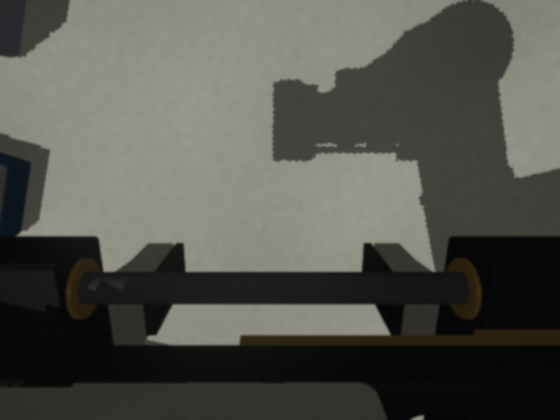

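The top view shows the red key at about (403,270), white (400,246), yellow (425,243), green (429,268) and the guard hole (406,217). The stylus (orange) is in the rack's middle hole, around (169,256), with the objective at (283,296). The side view agrees, and the start wrist view shows only bench. Next I'll measure these positions.

```bash
cat > h.py <<'E'
import numpy as np,cv2
from rig import robot
def ray(n,u,v,pose=None):
    c=robot.camera_info(n); f=210/np.tan(np.radians(c['vfov']/2))
    d=np.array([(u-c['cx'])/f,(v-c['cy'])/f,1.])
    if n=='wrist':
        p,R=pose; T=c['T_tool_cam']; return R@T[:3,3]+p, R@T[:3,:3]@d
    V=c['view']; return -V[:3,:3].T@V[:3,3], V[:3,:3].T@d
def plane(n,u,v,z,pose=None):
    o,d=ray(n,u,v,pose); return o+d*(z-o[2])/d[2]
def tri(r1,r2):
    (o1,d1),(o2,d2)=r1,r2
    d1=d1/np.linalg.norm(d1);d2=d2/np.linalg.norm(d2)
    t=np.linalg.lstsq(np.c_[d1,-d2],o2-o1,rcond=None)[0]
    a,b=o1+t[0]*d1,o2+t[1]*d2; return (a+b)/2,np.linalg.norm(a-b)
HUE={'red':(0,8),'orange':(4,18),'yellow':(18,32),'green':(45,85),'blue':(105,130)}
def blobs(p,col,smin=120,vmin=60,amin=20):
    h=cv2.cvtColor(p,cv2.COLOR_RGB2HSV)
    if col=='white': m=(h[...,1]<50)&(h[...,2]>185)
    elif col=='red': m=((h[...,0]<6)|(h[...,0]>174))&(h[...,1]>smin)&(h[...,2]>vmin)
    else:
        a,b=HUE[col]; m=(h[...,0]>=a)&(h[...,0]<=b)&(h[...,1]>smin)&(h[...,2]>vmin)
    n,l,s,c=cv2.connectedComponentsWithStats(m.astype(np.uint8))
    return sorted([(int(s[i,4]),c[i].round(1).tolist(),s[i,:4].tolist()) for i in range(1,n) if s[i,4]>=amin],reverse=True)[:6]
def fit2d(A,B):  # B = R A + t
    a=A-A.mean(0);b=B-B.mean(0)
    th=np.arctan2((a[:,0]*b[:,1]-a[:,1]*b[:,0]).sum(),(a*b).sum())
    R=np.array([[np.cos(th),-np.sin(th)],[np.sin(th),np.cos(th)]])
    t=B.mean(0)-R@A.mean(0); return th,R,t,np.linalg.norm(B-(A@R.T+t),axis=1)
E
python3 - <<'E'
from h import *
for n in('top','side'):
    p=np.load(f'pics/{n}0.npz')['p']
    for c in('red','orange','yellow','green','white','blue'): print(n,c,blobs(p,c))
z=np.load('pics/top0.npz')
print(z['p'][246,400],z['p'][256,169],z['d'][246,400])
cv2.imwrite('pics/crop.png',cv2.resize(z['p'][190:310,310:450,::-1],None,fx=5,fy=5,interpolation=cv2.INTER_CUBIC))
E
```

```text
top red [(117, [403.9, 270.4], [398, 265, 12, 12])]
top orange [(47, [169.6, 255.2], [163, 253, 13, 7])]
top yellow [(117, [424.4, 242.2], [419, 237, 12, 12])]
top green [(97, [428.3, 266.8], [423, 262, 11, 11])]
top white []
top blue []
side red [(283, [305.3, 354.5], [295, 345, 22, 21])]
side orange [(98, [188.0, 174.6], [184, 163, 8, 26]), (53, [64.0, 41.1], [60, 32, 10, 20]), (47, [54.9, 47.5], [49, 42, 14, 12]), (47, [15.6, 24.6], [12, 14, 9, 21]), (44, [53.9, 3.2], [47, 0, 14, 8]), (39, [54.8, 13.6], [51, 8, 9, 12])]
side yellow [(309, [358.3, 358.6], [348, 348, 22, 22])]
side green [(274, [332.6, 381.4], [322, 371, 22, 22])]
side white []
side blue []
[149 149 141] [66 22  4] 0.79186517
```

View pics/crop.png

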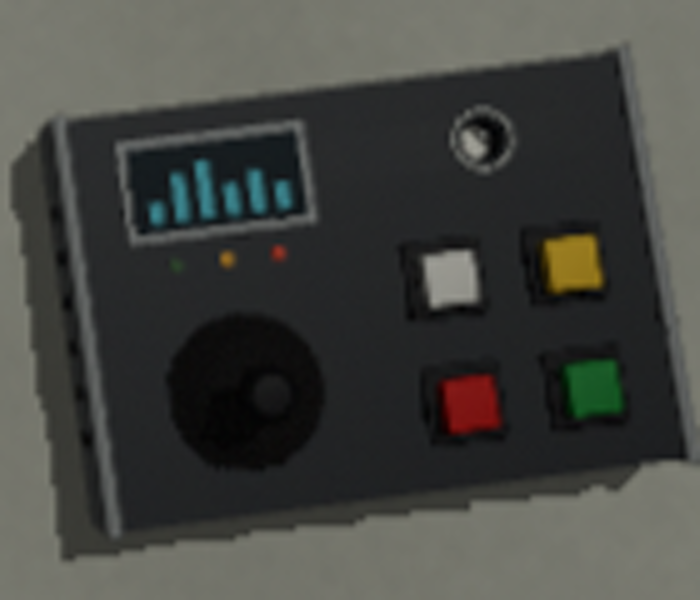

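The crop shows the white key at about (400,245.5) and the ring centre at about (406.5,217.5) in full-frame pixels. I'll fit the console pose from these.

Run:
```python
from h import *
K={'red':(-48,-28),'white':(0,-28),'yellow':(0,-76),'green':(-48,-76),'hole':(52,-52)}
px={}
for n,roi in(('top',(395,235,412,256)),('side',(315,318,345,350))):
    p=np.load(f'pics/{n}0.npz')['p']
    x0,y0,x1,y1=roi; m=(p[...,0:3].min(2)>110).astype(np.uint8); w=np.zeros_like(m);w[y0:y1,x0:x1]=m[y0:y1,x0:x1]
    M=cv2.moments(w,True); px[n]={'white':(M['m10']/M['m00'],M['m01']/M['m00'])}
    for c in('red','yellow','green'): px[n][c]=blobs(p,c)[0][1]
px['top']['hole']=(406.1,217.1)
px['side']['hole']=(369.5,327.5)
print(px)
for n in px:
    ks=list(px[n]); B=np.array([plane(n,*px[n][k],.052 if k=='hole' else .063)[:2] for k in ks]); A=np.array([K[k] for k in ks])/1e3
    th,R,t,e=fit2d(A,B); print(n,th,t,(e*1e3).round(1))
    for k,b in zip(ks,B):print(k,b)
for k in K:
    q,e=tri(ray('top',*px['top'][k]),ray('side',*px['side'][k])); print(k,q.round(4),e)
# stylus
for n in('top','side'):
    z=np.load(f'pics/{n}0.npz'); p=z['p']
t=cv2.imread('pics/top0.png')[225:290,115:240]; s=cv2.imread('pics/side0.png')[135:240,150:240]
cv2.imwrite('pics/rt.png',cv2.resize(t,None,fx=6,fy=6,interpolation=cv2.INTER_CUBIC));cv2.imwrite('pics/rs.png',cv2.resize(s,None,fx=5,fy=5,interpolation=cv2.INTER_CUBIC))
```

```text
{'top': {'white': (399.6043956043956, 244.9120879120879), 'red': [403.9, 270.4], 'yellow': [424.4, 242.2], 'green': [428.3, 266.8], 'hole': (406.1, 217.1)}, 'side': {'white': (331.1764705882353, 332.96256684491976), 'red': [305.3, 354.5], 'yellow': [358.3, 358.6], 'green': [332.6, 381.4], 'hole': (369.5, 327.5)}}
top 0.10074347089955436 [ 0.55243351 -0.19153828] [0.5 0.6 0.4 0.4 0.5]
white [ 0.55541457 -0.21897695]
red [ 0.50691039 -0.22445846]
yellow [ 0.55967274 -0.2673436 ]
green [ 0.51272536 -0.27179964]
hole [ 0.60981662 -0.23821968]
side 0.10382094020624358 [ 0.54812471 -0.19202988] [0.3 0.6 1.2 0.2 1.6]
white [ 0.55117806 -0.21961229]
red [ 0.50286462 -0.22525748]
yellow [ 0.55483748 -0.2680109 ]
green [ 0.50815592 -0.27247944]
hole [ 0.60676937 -0.23794924]
red [ 0.5055 -0.2245  0.06  ] 0.0030780766839538097
white [ 0.5541 -0.2189  0.0601] 0.003185982152301007
yellow [ 0.5583 -0.2675  0.0594] 0.0035372464516561517
green [ 0.5112 -0.272   0.0596] 0.0034743318052187855
hole [ 0.6089 -0.2379  0.0505] 0.0025513906174246636
```

View pics/rt.png

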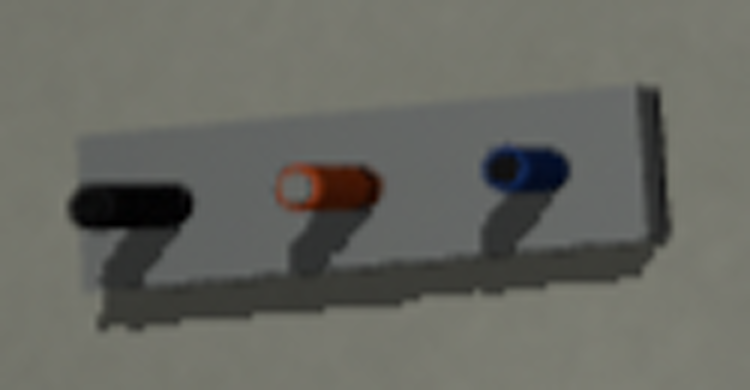

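View pics/rs.png

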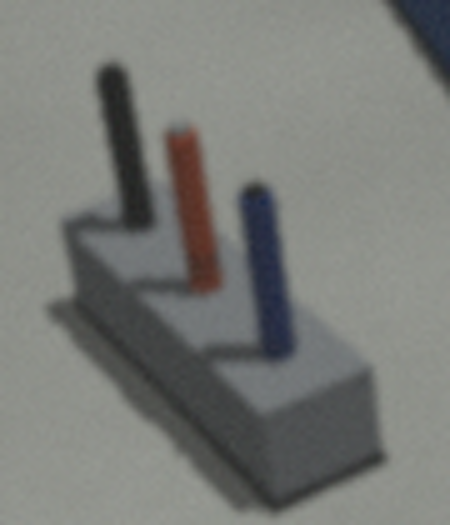

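The two fixed cameras agree on yaw (0.10) but differ by about 4 mm in x. I'll refine with a wrist view, shutting the gripper for the key presses first.

```bash
cat >> h.py <<'E'
def Rx(xdir):
    x=np.array([np.cos(xdir),np.sin(xdir),0]); z=np.array([0,0,-1.]); return np.c_[x,np.cross(z,x),z]
def snap(name):
    pose=(np.array(robot.read_position()),np.array(robot.read_tcp_rot()))
    p,d=robot.grab_frame('wrist'); cv2.imwrite(f'pics/{name}.png',p[:,:,::-1]); np.savez(f'pics/{name}.npz',p=p,d=d,pos=pose[0],R=pose[1]); return p,d,pose
E
python3 - <<'E'
from h import *
R=Rx(0.102+np.pi)
robot.goto([0.61,-0.225,0.2],R)
robot.move_gripper(0.0)
p,d,pose=snap('w1'); print(robot.read_t(),pose,robot.read_qpos(),robot.read_force(),robot.read_grip_width())
for c in('red','yellow','green'): print(c,blobs(p,c))
E
```

```text
3.7 (array([ 0.6099933, -0.2249892,  0.2000043]), array([[-9.94801212e-01, -1.01835886e-01,  1.55417999e-06],
       [-1.01835886e-01,  9.94801212e-01,  4.33428567e-06],
       [-1.98748596e-06,  4.15348134e-06, -1.00000000e+00]])) [-3.08756551e+00  1.92040113e+01 -4.84160416e+00 -4.19757563e-04
 -6.59554540e+01 -8.10676822e+01] [ 0.51008988  0.42946653 -0.01013493] 0.007966323789838444
red [(779, [288.0, 71.1], [275, 57, 27, 30]), (43, [358.9, 152.3], [356, 149, 7, 8])]
yellow [(4451, [258.6, 338.5], [37, 330, 394, 15]), (672, [230.5, 132.0], [218, 119, 26, 27]), (259, [257.9, 289.6], [256, 259, 5, 60]), (252, [288.3, 289.5], [286, 259, 6, 60])]
green [(692, [228.4, 71.1], [216, 58, 26, 28])]
```

View pics/w1.png

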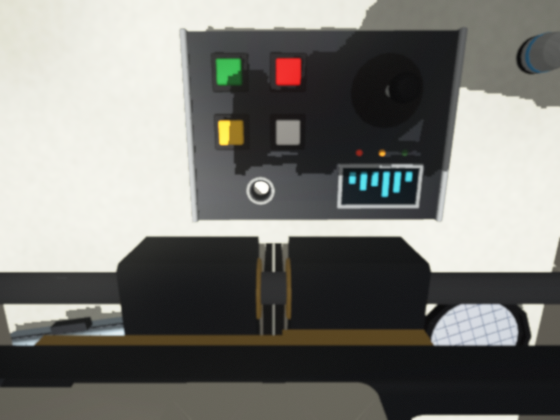

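The wrist view shows all four keys and the ring clearly: red (288,71), yellow (230.5,132), green (228,71), white about (287.5,132), ring about (260,190). I'll fit the pose from it.

Run:
```python
from h import *
z=np.load('pics/w1.npz'); p=z['p'];d=z['d'];pose=(z['pos'],z['R'])
K={'red':(-48,-28),'white':(0,-28),'yellow':(0,-76),'green':(-48,-76),'hole':(52,-52)}
px={}
for c in('red','yellow','green'):
    b=[b for b in blobs(p,c) if b[1][1]<200 and 500<b[0]<1000][0]; x,y,w,h=b[2]; px[c]=(x+w/2-.5,y+h/2-.5); print(c,b[1],px[c])
g=p.min(2)
for k,(x0,y0,x1,y1),th in(('white',(268,112,308,150),110),('hole',(243,172,278,208),110)):
    m=np.zeros(g.shape,np.uint8);m[y0:y1,x0:x1]=g[y0:y1,x0:x1]>th
    pts=cv2.findNonZero(m); 
    if k=='hole': c,r=cv2.minEnclosingCircle(pts); print('ring r',r); px[k]=c
    else: x,y,w,h=cv2.boundingRect(pts); print(x,y,w,h); px[k]=(x+w/2-.5,y+h/2-.5)
print(px)
ks=list(K);zz=[.052 if k=='hole' else .063 for k in ks]
B=np.array([plane('wrist',*px[k],q,pose)[:2] for k,q in zip(ks,zz)]);A=np.array([K[k] for k in ks])/1e3
th,R,t,e=fit2d(A,B);print(th,t,(e*1e3).round(1));print(B.round(4)); print((A@R.T+t).round(4))
# depth height
T=robot.camera_info('wrist')['T_tool_cam']
for k in ks:
    u,v=map(int,np.round(px[k])); o,dd=ray('wrist',u,v,pose); print(k,(o+dd*d[v,u]).round(4))
```

```text
red [288.0, 71.1] (288.0, 71.5)
yellow [230.5, 132.0] (230.5, 132.0)
green [228.4, 71.1] (228.5, 71.5)
277 121 22 23
ring r 15.111555099487305
{'red': (288.0, 71.5), 'yellow': (230.5, 132.0), 'green': (228.5, 71.5), 'white': (287.5, 132.0), 'hole': (259.8979187011719, 190.4685821533203)}
0.09975824821923444 [ 0.55008445 -0.19169547] [0.1 0.3 0.3 0.1 0.4]
[[ 0.5052 -0.2244]
 [ 0.5526 -0.2195]
 [ 0.5574 -0.2672]
 [ 0.51   -0.2721]
 [ 0.6074 -0.2383]]
[[ 0.5051 -0.2243]
 [ 0.5529 -0.2196]
 [ 0.5577 -0.2673]
 [ 0.5099 -0.2721]
 [ 0.607  -0.2383]]
red [ 0.5057 -0.2244  0.0644]
white [ 0.5525 -0.2192  0.0638]
yellow [ 0.5574 -0.2676  0.0634]
green [ 0.5105 -0.2723  0.0643]
hole [ 0.6096 -0.2385  0.0399]
```

```bash
cat >> h.py <<'E'
def press(x,y,z0,zmin,fstop,step=.0007):
    z=z0;robot.servo_line([x,y,z0],speed=.1)
    f0=np.array(robot.read_force())[2]; log=[]
    while z>zmin:
        z-=step; robot.servo_line([x,y,z],speed=.02)
        f=robot.read_force()[2]-f0; log.append((round(robot.read_position()[2]*1e3,2),round(float(f),1)))
        if f>fstop: break
    print(log,robot.read_force(),robot.read_t())
E
python3 - <<'E'
from h import *
R=Rx(0.0998+np.pi)
robot.goto([.5051,-.2243,.085],R); print(robot.read_t())
press(.5051,-.2243,.065,.0568,9)
robot.servo_line([.5051,-.2243,.08],speed=.15)
print(robot.read_t())
E
```

```text
4.3667
[(np.float64(64.79), -0.0), (np.float64(63.73), 0.2), (np.float64(63.01), 1.0), (np.float64(62.28), 0.7), (np.float64(61.57), 1.4), (np.float64(60.86), 1.1), (np.float64(60.15), 2.9), (np.float64(59.48), 3.0), (np.float64(59.19), 8.1), (np.float64(59.07), 14.1)] [-3.63532482  1.69301778 14.62829931] 7.2167
7.5167
```

The red key reached its hard stop at 59.1 mm with 14 N. White and yellow next.

Run:
```python
from h import *
for x,y in((.5529,-.2196),(.5577,-.2673)):
    robot.servo_line([x,y,.085],speed=.15)
    press(x,y,.0645,.0568,9,.001)
    robot.servo_line([x,y,.085],speed=.15)
robot.servo_line([.5577,-.2673,.2],speed=.25)
robot.move_gripper(0.6)
print(robot.read_t())
from h import *
z=np.load('pics/top0.npz')
# rack estimate from top view
c=lambda u,v:(u/6+115-.4,v/6+225-.4)
for nm,u,v,h in(('TL',78,135,.05),('TR',640,88,.05),('BL',82,290,.05),('BR',640,240,.05),('sty top',298,187,.128),('sty bot',371,190,.05)):
    print(nm,plane('top',*c(u,v),h).round(4))
```

```text
[(np.float64(63.87), 0.4), (np.float64(62.8), 1.9), (np.float64(61.69), 2.2), (np.float64(60.64), 2.8), (np.float64(59.62), 3.6), (np.float64(59.24), 9.8)] [-0.60535538  0.68676726  9.82938599] 9.85
[(np.float64(63.85), -0.3), (np.float64(62.81), 1.5), (np.float64(61.69), 2.7), (np.float64(60.65), 2.5), (np.float64(59.64), 2.6), (np.float64(59.26), 7.8), (np.float64(59.07), 15.5)] [-2.28176679  3.71099996 15.41450546] 12.75
14.7
TL [0.5618 0.3049 0.05  ]
TR [0.5734 0.1248 0.05  ]
BL [0.5126 0.3022 0.05  ]
BR [0.5247 0.1248 0.05  ]
sty top [0.5433 0.2132 0.128 ]
sty bot [0.5424 0.211  0.05  ]
```

The white and yellow keys hit their hard stops too (9.8 N and 15.5 N, z about 59.1-59.2). Now the close look at the rack.

Run:
```python
from h import *
for s in(1,-1):
    a=.066+s*np.pi/2
    print(s,robot.ik([.5433,.2125,.075],Rx(a)),robot.ik([.607,-.2383,.1],Rx(a)))
```

```text
1 [ 40.55626649  20.11064812 -21.96768339   0.         -47.92166849
 143.22525496] [  -4.32915596   24.15418115  -11.41774822    0.          -54.42807063
 -171.88932259]
-1 [ 40.55626649  20.11064812 -21.96768339   0.         -47.92166849
 -36.77474504] [ -4.32915596  24.15418115 -11.41774822   0.         -54.42807063
   8.11067741]
```

Run:
```python
from h import *
robot.goto([.545,.285,.23],Rx(.066-np.pi/2))
p,d,pose=snap('w2'); print(robot.read_t(),pose[0])
print(blobs(p,'orange',smin=140,amin=100))
```

```text
16.7417 [0.54531424 0.28414659 0.22993442]
[]
```

View pics/w2.png

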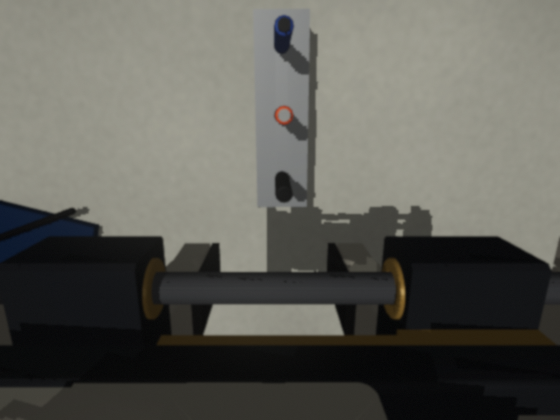

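The stylus is seen end-on at (284,115), blue at (284,33) and black at (284,186); the rack edges run from about x=256 to 309 px. I'll compute the positions.

```bash
python3 - <<'E'
from h import *
z=np.load('pics/w2.npz'); p=z['p'];pose=(z['pos'],z['R'])
s=(p[...,0].astype(int)-p[...,2]>50).astype(np.uint8); s[:95]=0;s[135:]=0;s[:,:265]=0;s[:,300:]=0
c,r=cv2.minEnclosingCircle(cv2.findNonZero(s)); print(c,r)
print('sty',plane('wrist',*c,.126,pose),plane('wrist',*c,.05,pose))
ed=[((256,20),(258.5,200)),((309.5,20),(307.5,200))]
g=p.sum(2).astype(int)
for v in(20,70,150,195):
    row=cv2.GaussianBlur(p[v-1:v+2].mean(0).mean(1).astype(np.float32)[None],(3,1),0)[0]
    gr=np.abs(np.diff(row)); l=245+gr[245:270].argmax()+.5; print(v,l,gr[245:270].max())
    print(plane('wrist',l,v,.05,pose).round(4), [ (i,round(float(gr[i]))) for i in range(296,325) if gr[i]>8])
E
python3 - <<'E'
import cv2
i=cv2.imread('pics/w2.png')[0:215,240:330]
cv2.imwrite('pics/w2c.png',cv2.resize(i[:, :],None,fx=2.7,fy=2.7,interpolation=cv2.INTER_CUBIC))
E
```

```text
(283.536376953125, 114.71818542480469) 9.408209800720215
sty [0.54109311 0.21339655 0.126     ] [0.53882296 0.21341989 0.05      ]
20 252.5 0.99998474
[0.5721 0.134  0.05  ] []
70 254.5 1.1111145
[0.5683 0.1754 0.05  ] [(314, 13), (315, 23), (316, 22), (317, 12)]
150 255.5 4.9444427
[0.5638 0.2483 0.05  ] [(306, 14), (307, 18), (308, 12), (313, 13), (314, 23), (315, 23), (316, 12)]
195 256.5 6.8889008
[0.5606 0.2932 0.05  ] [(313, 13), (314, 22), (315, 22), (316, 12)]
```

View pics/w2c.png

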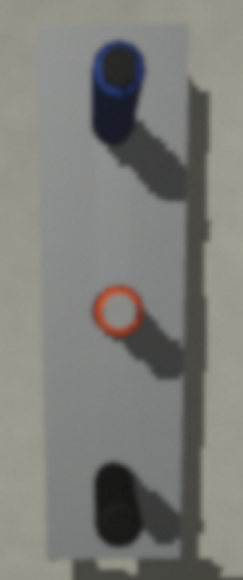

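Run:
```python
from h import *
z=np.load('pics/w2.npz');pose=(z['pos'],z['R'])
q=lambda u,v:(u/2.7+240-.3,v/2.7-.3)
P=[plane('wrist',*q(u,v),.127,pose)[:2] for u,v in((119,69),(118,310),(118,523))]
for x in P:print(x.round(4))
d=P[2]-P[0];print(np.linalg.norm(d),np.arctan2(-d[0],d[1]))
for (a,b) in((((39,25),(48,557))),((189,25),(182,557))):
    A,B=[plane('wrist',*q(*w),.05,pose)[:2] for w in(a,b)];d=B-A;print(A.round(4),B.round(4),np.linalg.norm(d),np.arctan2(-d[0],d[1]))
```

```text
[0.5452 0.1539]
[0.5412 0.2133]
[0.5371 0.2725]
0.11886289884144213 0.06816298817786648
[0.571  0.1251] [0.559  0.3046] 0.17988350984062243 0.06705956691891198
[0.5221 0.1221] [0.5086 0.3015] 0.1799180087581097 0.07551767506428503
```

Rack: yaw 0.068 and hole pitch of 59.4 mm against 60; block length 179.9 mm against 180. The stylus axis is at about (0.5408, 0.2133). Now to grasp and lift it.

Run:
```python
from h import *
R=Rx(.068-np.pi/2); x,y=.5408,.2133
robot.goto([x,y,.17],R)
robot.servo_line([x,y,.073],speed=.15)
print(robot.read_position(),robot.read_force())
robot.move_gripper(0.0)
print(robot.read_grip_width()*88,robot.read_force(),robot.read_t())
robot.servo_line([x,y,.125],speed=.1)
print(robot.read_grip_width()*88,robot.read_force(),robot.read_t())
robot.servo_line([x,y,.21],speed=.2)
print(robot.read_grip_width()*88,robot.read_force(),robot.read_t())
s,_=robot.grab_frame('side'); cv2.imwrite('pics/s3.png',s[:,:,::-1]); p,d,pose=snap('w3')
```

```text
[0.54154678 0.21404443 0.07391698] [ 1.06430044 -0.02099581  0.31343615]
13.461541268868485 [-1.12986528 -0.74059629  0.74160634] 18.7167
13.642284947284546 [ 1.06270507 -0.69366452 -1.57118991] 19.3833
13.081162544434438 [-0.02664041 -0.22749877 -1.60387074] 19.9583
```

View pics/s3.png

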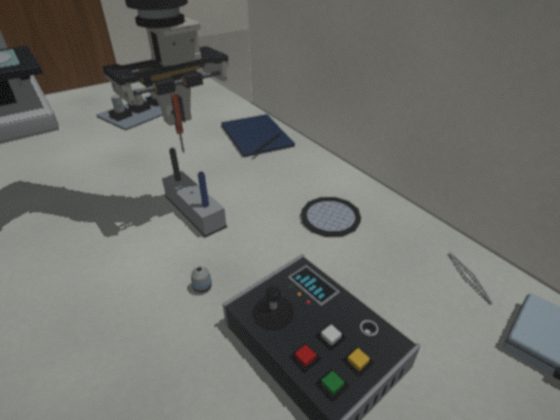

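View pics/w3.png

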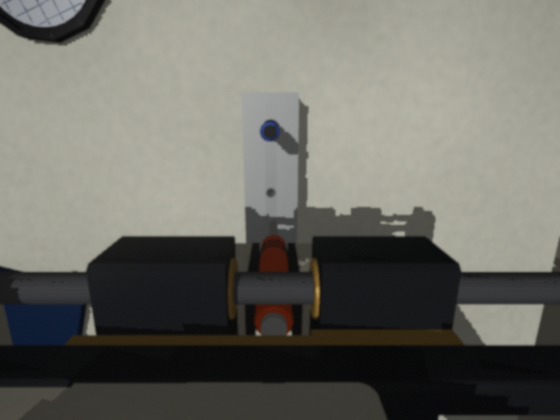

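The stylus is held and lifted. The side view shows it vertical in the jaws with its tip at about (183,152), and the neighbours undisturbed. I'll move over the hole and check the alignment.

Run:
```python
from h import *
R=Rx(.068-np.pi/2); x,y=.607,-.2383
robot.goto([x,y,.21],R)
robot.servo_line([x,y,.126],speed=.15)
robot.dwell(.3)
print(robot.read_position(),robot.read_t(),robot.read_grip_width()*88)
s,d=robot.grab_frame('side'); cv2.imwrite('pics/s4.png',s[:,:,::-1]); snap('w4')
cv2.imwrite('pics/s4c.png',cv2.resize(s[250:370,310:450,::-1],None,fx=5,fy=5,interpolation=cv2.INTER_CUBIC))
```

```text
[ 0.60737733 -0.23834771  0.12686693] 22.7417 13.263125989060203
```

View pics/s4c.png

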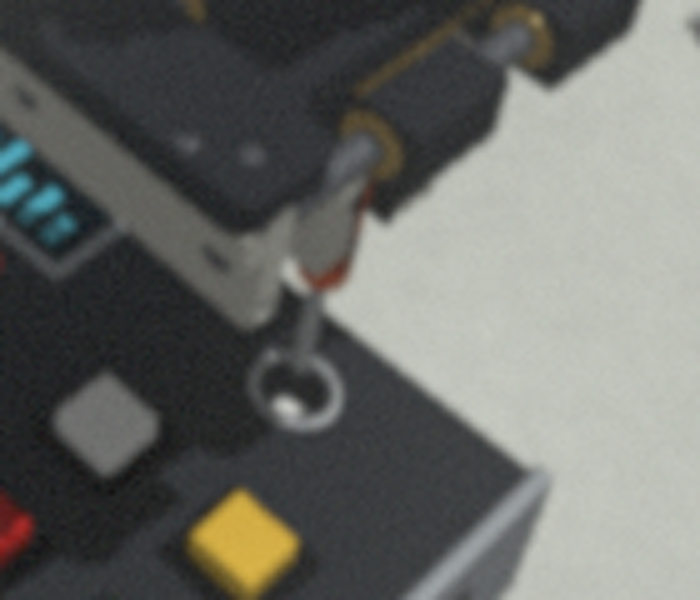

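View pics/w4.png

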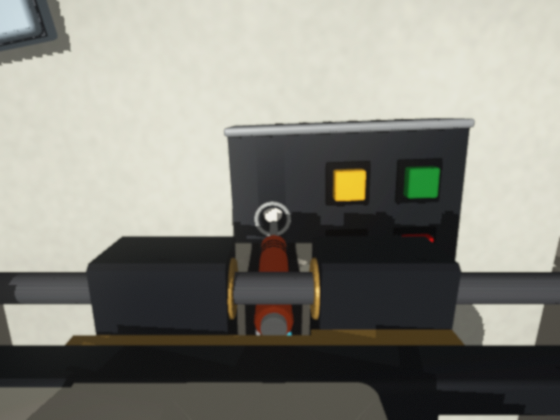

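The side crop puts the tip at crop (302,362) and the ring centre at (296,389). In the wrist view the ring is at (272,218) and the shank at column ~273. I'll check these against projections.

Run:
```python
from h import *
c=robot.camera_info('side');V=c['view'];f=210/np.tan(np.radians(c['vfov']/2))
def pr(P):
    q=V[:3,:3]@P+V[:3,3];return np.array([f*q[0]/q[2]+c['cx'],f*q[1]/q[2]+c['cy']])
cr=lambda a:(a-[310,250]+.4)*5
ring=plane('side',296/5+310-.4,389/5+250-.4,.052);print('ring side',ring)
for z in(.052,.0589,.0609,.0629):print(z,cr(pr(np.array([ring[0],ring[1],z]))).round(1))
for dx,dy in((.003,0),(0,.003)):print(cr(pr(np.array([ring[0]+dx,ring[1]+dy,.0609]))).round(1))
z=np.load('pics/w4.npz');p=z['p'];pose=(z['pos'],z['R'])
cv2.imwrite('pics/w4c.png',cv2.resize(p[190:260,225:325,::-1],None,fx=7,fy=7,interpolation=cv2.INTER_CUBIC))
T=robot.camera_info('wrist')['T_tool_cam'];ci=robot.camera_info('wrist');fw=210/np.tan(np.radians(ci['vfov']/2))
def pw(P):
    q=T[:3,:3].T@(pose[1].T@(P-pose[0])-T[:3,3]);return np.array([fw*q[0]/q[2]+ci['cx'],fw*q[1]/q[2]+ci['cy']])
print('wrist hole pred',pw(np.array([.607,-.2383,.052])),'tip pred',pw(pose[0]+[0,0,-.066]),plane('wrist',272.3,218.5,.052,pose))
```

```text
ring side [ 0.60608212 -0.23727588  0.052     ]
0.052 [296. 389.]
0.0589 [299.5 374. ]
0.0609 [300.5 369.6]
0.0629 [301.5 365.2]
[308.2 364.4]
[292.7 362.1]
wrist hole pred [272.30822648 217.60813213] tip pred [271.88405048 221.2012765 ] [ 0.6069626  -0.23764007  0.052     ]
```

View pics/w4c.png

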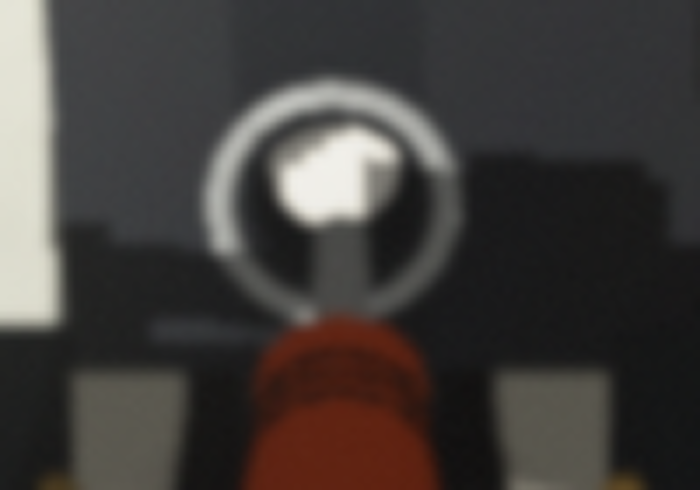

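Tip-to-hole error is about 1-2 mm in both views, with 5.5 mm of clearance. Inserting now, watching the force.

Run:
```python
from h import *
x,y=.607,-.2383
robot.servo_line([x,y,.112],speed=.05)
print(robot.read_position(),robot.read_force())
press(x,y,.108,.094,9,.0007)
robot.dwell(.4)
print(robot.read_position(),robot.read_force(),robot.read_grip_width()*88,robot.read_t())
s,d=robot.grab_frame('side');cv2.imwrite('pics/s5c.png',cv2.resize(s[250:370,310:450,::-1],None,fx=5,fy=5,interpolation=cv2.INTER_CUBIC));cv2.imwrite('pics/s5.png',s[:,:,::-1])
snap('w5')
```

```text
[ 0.60668458 -0.23828927  0.11133554] [-0.08232008 -0.15137546  0.54632793]
[(np.float64(107.4), -0.4), (np.float64(106.59), -1.1), (np.float64(105.82), -0.8), (np.float64(105.14), -0.1), (np.float64(104.43), 0.3), (np.float64(103.75), 0.0), (np.float64(103.1), 0.0), (np.float64(102.55), 1.4), (np.float64(101.82), 0.6), (np.float64(101.1), 1.9), (np.float64(100.35), 2.2), (np.float64(99.65), 2.1), (np.float64(98.96), 2.8), (np.float64(98.28), 3.6), (np.float64(97.57), 3.8), (np.float64(97.31), 6.9), (np.float64(97.1), 9.1)] [-1.22802779  1.5717388   9.14065247] 27.775
[ 0.60731107 -0.23844788  0.09709576] [-1.43161054  0.45889486  9.8225936 ] 13.06344479729575 28.175
```

View pics/s5c.png

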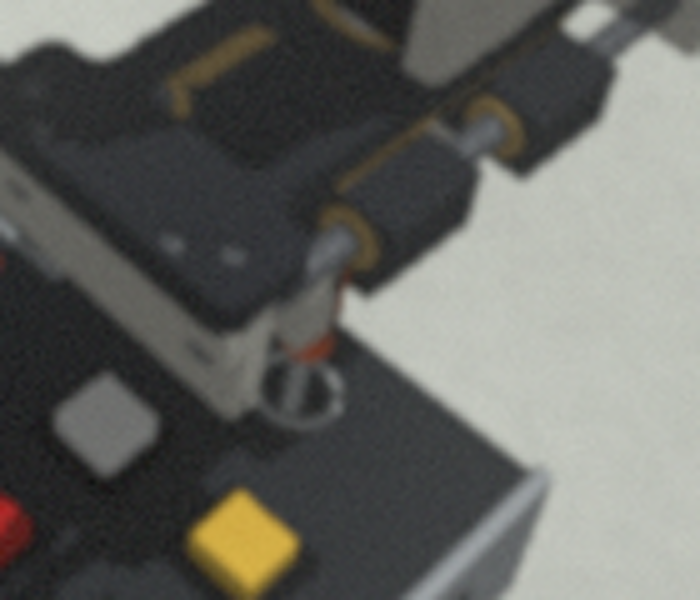

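View pics/w5.png

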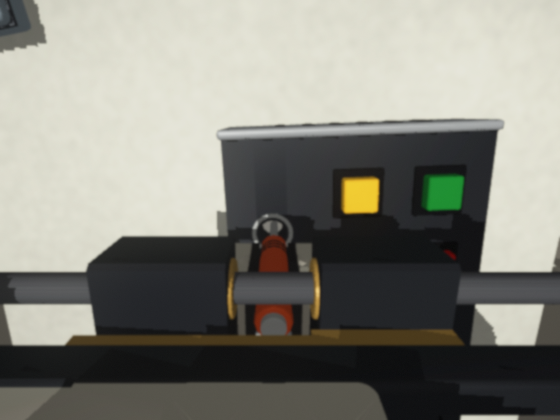

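The force ramped over about 5 mm of travel (102.5 to 97.3 mm) with a spring-like rise. It then hit a hard stop and held steady at 9.8 N, and both views show the shank inside the ring. I'll hand it in while it's held.

Run:
```python
from h import *
robot.dwell(.5)
print(robot.read_position(),robot.read_force(),robot.read_grip_width()*88,robot.read_t())
robot.job_done()
```

```text
[ 0.60727475 -0.23845213  0.09708091] [-0.74446632  0.35142527 10.93954143] 13.613680194011526 28.775
the job is handed in; nothing more can be done
```

The console reset is done and handed in at 28.8 s, with the stylus still holding the reset button down. No verdict was reported, so this rests on my own readings.

- **Keys:** I pressed red, then white, then yellow with the shut fingers. Each went to its hard stop at about 59.1–59.2 mm, with 14, 9.8 and 15.5 N. I stayed off the green key.
- **Reset button:** I took the stylus from the rack's middle hole and put it through the guard hole. The button moved about 5 mm before its hard stop. The last check read a steady 10–11 N (5 N holds it down), with the stylus still gripped at about 13.5 mm.
- **Other objects:** I moved nothing else. The pictures after the lift show both neighbouring tools, the objective and the tray where they stood; I took no final overview picture.

**Disagreements:**
- The top and side cameras differed by about 4 mm in x, so I used the wrist camera, which fitted the console layout to within 0.4 mm.
- Before insertion, the wrist and side views put the stylus tip 1–2 mm off the hole centre, against 5.5 mm of clearance.
- The button's hard stop came about 1.5 mm lower than the grip geometry predicted, so the stylus probably sits slightly higher in the jaws than planned.

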